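# Wedge a leaning plate-pouring board level

## Robot

A 6-joint arm with a two-finger parallel gripper is mounted at the origin on the work surface. World frame = base frame: x ahead of the robot, y to its left, z up, the work surface at z = 0. Lengths are in m, angles in rad, forces in N, time in s.
With the tool pointing down it reaches from about 0.3 to 0.775 m from the base axis. Payload 14.6 kg.
Tool frame: the origin (TCP) lies at the very end of the fingers, on their centre line; the grasp point (between the pads) lies 19 mm behind it; z points along the fingers, y is the line along which they close (so a half turn about z gives the same grasp; the last joint's range is limited). The gripper opens to 94 mm and grips with 3 to 60 N. Pads are 16 mm wide; open, the fingers measure 119 mm over their backs; the gripper's body (75 mm by 177 mm) begins 78 mm behind the grasp point.
Start: joints at [1.224, 0.3, 1.521, -0, 1.321, -0.067], TCP at [0.152, 0.529, 0.205] pointing down, gripper open.
Joint ranges: [-3.03, 3.03], [-0.79, 2.21], [0.23, 2.52], [-1.04, 4.18], [0, 3.07], [-2.55, 2.55]. Speed limits (rad/s): [2.22, 2.22, 2.57, 3.14, 3.14, 3.14].

## Interface

Orientations are given as [roll, pitch, yaw] about the fixed x, y, z axes, in that order (R = Rz(yaw) Ry(pitch) Rx(roll)).
In Python, from station import ctrl gives the robot as it stands. The module is installed in compiled form; this text tells all that it offers.
- The arm moves only by the tool play_rows, never from a script. Its argument "commands" is a list of rows, each a list of 7 numbers: the shift along the tool's x, y, z in m, then the turn, a rotation vector about the tool's x, y, z in degrees, then the closure, from -1 (fully open) to 1 (shut). A call has 1 to 20 rows; each row shifts and turns the commanded pose from where the row before left it, along the tool's axes as they then stand; what a row does not reach is not made up. A row lasts 1/12 s, in which the tool goes at most 41.7 mm and 7.16 degrees, less where a joint would pass 70% of its speed; a pose out of reach is approached as far as the arm can. A call is refused whole if a number of a shift passes 0.0417 or a number of a turn 7.16, either way. A call with a gripper value outside its range is refused whole. The fingers move at their own pace and stop on an object; "force" is the grip in N (left out, the last holds). Time passes only in rows, so rows that do not move let the fingers close. It gives the time, the measured TCP pose, the force, the opening and the grip force at its end, in the units of the state.
- ctrl.get_obs(): the state, without advancing time (a new reading comes with each control period).
- ctrl.camera(name): name is "scene" or "top" or "wrist"; returns the picture (384x512x3 uint8, blue, green, red); there is no depth.
- ctrl.camera_model(name): a dict with "fx", "fy", "cx", "cy" (pixels), "rvec" (rotation vector, rad) and "tvec" (3), from world to camera coordinates, as OpenCV has them. Camera axes: x right, y down, z forward; pixel columns grow to the right and rows downward; lengths in m; the calibration is good to about 2 mm. A picture is of the moment at which its call begins: read the wrist's pose just before it. camera_model takes no time and is no camera call; for the wrist camera it gives the pose at the moment of the call.
- ctrl.hand_in(): hands the job in; it is judged then, once.
The state is a dict: "time_s": time; "qpos": joint angles; "joint_vel": joint speeds; "tau": joint torques, N m; "ee_pos": TCP position; "eef_rot": TCP orientation; "force": force on the tool from outside, world axes, zero at the start; "moment": the same for the moment, N m; "grip_width": finger opening in m; "grip_force": force on a finger pad.
Only numpy, scipy, OpenCV 4.12 (cv2) and the standard library are available. Lean on these libraries where they do the work, as an engineer would, in place of code of your own. Each camera call takes 0.05 s, during which the arm holds its last target. There are 200 camera calls.

## Task

The steel pouring board leans because one of its four screw feet is seized too short. Fetch the black wedge, lay it flat on the bench in front of that foot and push it, thin end first, under the foot until the board sits level and stands firm on all four without rocking, the wedge carrying its fair share of the weight; stop as soon as it is tight, before another foot lifts, and leave it there. The poured plates on the board are still setting, so push gently and do not hold, bump, lift or shove the board, and leave the plates, the tip box and the pipette as they stand.

Things in the scene. Friction and masses are not known exactly. Their poses are not given: they have to be found in the camera images.
- board: Stainless-steel plate 220 x 160 x 6 mm on four ball-ended screw feet 92 mm (x), 62 mm (y) from its middle; 1.4 to 1.9 kg. Three have rubber ends, hold its underside 28 mm up and are set by eye, alike to about 1 mm. The one at its -x, -y corner, nearest the robot, is short. Origin: its middle, on the plane of the good feet (bench height when level); z square to the plate. Studs rise to 63 mm.
- low_foot_end (a point): Underside of the short foot: a bare steel ball end, 24 mm wide, of 12 mm radius, resting on the bench at the start. The foot is 5 to 9.5 mm too short, so the board leans 0.05 to 0.09 rad down onto it. It lies 25 mm inside the board's corner, measured along the line from the board's middle; the wedge must go in under the plate, whose corner is 16 to 22 mm off the bench.
- wedge: Loose black hard-plastic wedge, flat below, 120 mm long, 30 mm wide, 2 mm thick at the thin end rising evenly to 24 mm at the thick end; 60 g. Origin: middle of its underside; +x points to the thin edge (x = +60 mm); the upright square back is at x = -60 mm. Lies flat on the bench to the robot's left or right. Slippery on the steel foot end; once tight it does not slip back.
- wedge_tip (a point): Middle of the wedge's thin edge, on its underside. Steady push felt along it: 0.5 N to slide it on the bench, under 1.5 N while it lifts the leaning corner; when all four feet bear it climbs with each further mm: about 2.5 to 3 N when the load is shared fairly, then 4.5 to 7 N and no more, some 5 mm on, once another foot is lifting. The poses are too coarse to tell this.
- plates: Stack of two closed culture plates standing loose on the board beside the short foot, 90 mm across, 30 mm high. Origin: centre of its underside.
- plate: Single closed culture plate standing loose on the board, 90 mm across, 15 mm high. Origin: centre of its underside.
- dish_stack: Stack of three culture plates on the bench, 90 mm across, 45 mm high, on the side where the wedge is not. Origin: centre of its underside.
- tip_box: Pipette tip box, 82 x 120 x 58 mm, on the bench to the left. Origin: centre of its underside.
- pipette: Hand pipette lying on the bench to the right, 260 mm long, 28 mm high. Origin: near its middle, on the bench.
Things that resemble listed ones, but are neither listed nor needed, are in the scene too. There is more than one size of the wedge; the job needs the largest.

How it is judged:
By the outcome, as a careful person would: the job done as asked, in the order asked, and still so for the second after the job is handed in, with the robot touching nothing.
It also fails if it takes over 67 s, if anything falls off the work surface, if the arm or the gripper's body presses on something with over 40 N, if the wrist force passes 120 N, or if a joint passes its speed limit or range.

## Working session

There is one attempt and no reset: what is moved stays moved. The work goes in short steps, Python scripts to look and compute and a tool call to move; the robot and the scene stay as the last step left them, time stands still between calls to the robot, and variables do not carry over. Pictures are saved under pics/ and viewed, at most 10 in all, crops included, and the job is handed in when it is done.

Besides the shell and the picture viewer there is one more tool, called after "Emit:" as name(argument=value, ...), one argument or row to a line, values as JSON. play_rows: Moves the arm, as the interface text tells. Its arguments: {"type":"object","properties":{"commands":{"type":"array","items":{"type":"array","items":{"type":"number"}}},"force":{"type":"number"}},"required":["commands"]}

```bash
mkdir -p pics
cat > h.py <<'E'
import numpy as np, cv2
from station import ctrl
from scipy.spatial.transform import Rotation as R
def snap(n,f):
    m=ctrl.camera_model(n); i=np.array(ctrl.camera(n)); cv2.imwrite(f'pics/{f}.png',i); np.save(f'pics/{f}.npy',m,allow_pickle=True); return i,m
def ray(m,u,v,z):
    Rm=cv2.Rodrigues(np.array(m['rvec'],float))[0]; t=np.array(m['tvec'],float).ravel()
    c=-Rm.T@t; d=Rm.T@np.array([(u-m['cx'])/m['fx'],(v-m['cy'])/m['fy'],1.])
    return c+d*(z-c[2])/d[2]
def load(f): return np.load(f'pics/{f}.npy',allow_pickle=True).item()
def proj(m,p): return cv2.projectPoints(np.array(p,float).reshape(-1,3),np.array(m['rvec'],float),np.array(m['tvec'],float),np.array([[m['fx'],0,m['cx']],[0,m['fy'],m['cy']],[0,0,1]],float),None)[0].reshape(-1,2)
E
python3 - <<'E'
from h import *
a,_=snap('top','top0'); b,_=snap('scene','sc0')
cv2.imwrite('pics/top0b.png',cv2.resize(a,(800,600)));cv2.imwrite('pics/sc0b.png',cv2.resize(b,(800,600)))
o=ctrl.get_obs();print(o['ee_pos'],o['eef_rot'],o['force'],o['grip_width'])
E
```

```text
[0.15182343 0.52838549 0.20495891] [-3.14056458e+00 -4.81427231e-05  2.86175500e+00] [-0.56930374 -0.63213334  0.04181744] 0.09415749838137383
```

View pics/top0b.png

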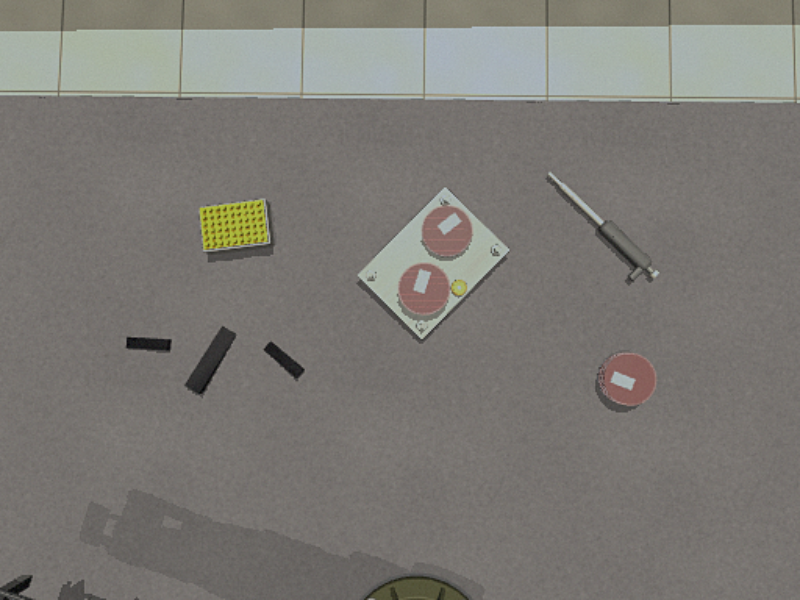

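View pics/sc0b.png

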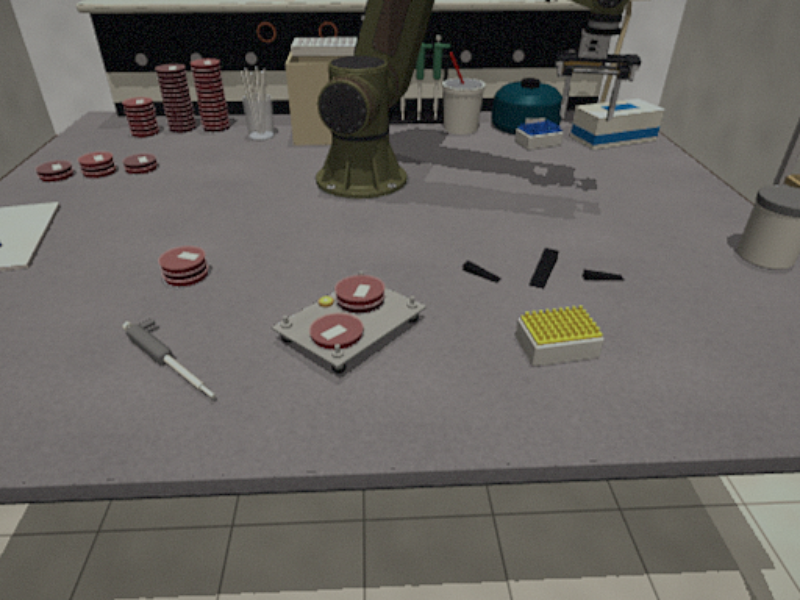

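Top view (800x600): the largest wedge is at (211,361) with a smaller one on each side. The board is at (435,263), and its nearest corner is at (421,340) with the stud at (421,326). The scene view agrees. Next I'll measure these.

Run:
```python
from h import *
m=load('top0'); a=cv2.imread('pics/top0.png'); s=512/800
g=a.max(2)
mask=(g<50).astype(np.uint8)
for c in cv2.findContours(mask,0,1)[0]:
    if cv2.contourArea(c)<60: continue
    (u,v),(w,h),an=cv2.minAreaRect(c); 
    if not(60<u<220 and 190<v<270): continue
    bx=cv2.boxPoints(((u,v),(w,h),an))
    print('blk',np.round(ray(m,u,v,.006)[:2],4),np.round([ray(m,*q,.006)[:2] for q in bx],3).tolist())
for n,(u,v),z in [('corner',(421,340),.025),('r',(509,250),.034),('far',(445,188),.040),('l',(358,277),.034),('stud',(421,326),.05),('tip',(235,225),.058)]:
    print(n,np.round(ray(m,u*s,v*s,z)[:2],4))
w,_=snap('wrist','w0')
```

```text
blk [0.4938 0.2398] [[0.511, 0.277], [0.528, 0.263], [0.476, 0.203], [0.46, 0.217]]
blk [0.5185 0.4811] [[0.511, 0.521], [0.53, 0.52], [0.526, 0.442], [0.507, 0.442]]
blk [0.4907 0.3696] [[0.446, 0.414], [0.552, 0.355], [0.536, 0.325], [0.429, 0.384]]
corner [ 0.5307 -0.0029]
r [ 0.6892 -0.1542]
far [ 0.7963 -0.0415]
l [0.6386 0.1083]
stud [ 0.5542 -0.002 ]
tip [0.7236 0.3207]
```

View pics/w0.png

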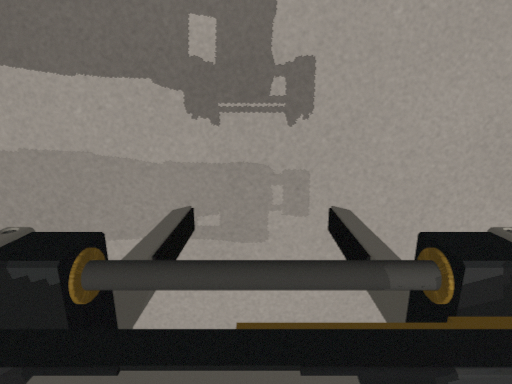

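The wrist view shows only empty bench and shadows: the wedge is out of view at this pose. I'll go above the wedge.

Emit:
play_rows(
  commands=[
    [-0.037, -0.0058, 0, 0, 0, 0, -1],
    [-0.037, -0.0058, 0, 0, 0, 0, -1],
    [-0.037, -0.0058, 0, 0, 0, 0, -1],
    [-0.037, -0.0058, 0, 0, 0, 0, -1],
    [-0.037, -0.0058, 0, 0, 0, 0, -1],
    [-0.037, -0.0058, 0, 0, 0, 0, -1],
    [-0.037, -0.0058, 0, 0, 0, 0, -1],
    [-0.037, -0.0058, 0, 0, 0, 0, -1],
    [-0.037, -0.0058, 0, 0, 0, 0, -1],
    [-0.037, -0.0058, 0, 0, 0, 0, -1],
    [0, 0, 0, 0, 0, 6.5, -1],
    [0, 0, 0, 0, 0, 6.5, -1],
    [0, 0, 0, 0, 0, 0, -1],
    [0, 0, 0, 0, 0, 0, -1],
  ],
)

```text
time_s: 1.32
ee_pos: [0.4914, 0.3706, 0.2052]
eef_rot: [-3.141, -0.0, 2.638]
force: [-0.5, -0.1, -0.2]
grip_width: 0.0941
grip_force: 0.0
```

Run:
```python
from h import *
o=ctrl.get_obs();print(o['time_s'],o['ee_pos'],o['eef_rot'],o['force'],o['qpos'])
w,m=snap('wrist','w1')
print(ray(m,256,192,0)); print(proj(m,[o['ee_pos'],[.4907,.3696,.006]]))
```

```text
1.3167 [0.49135935 0.37063791 0.20521127] [-3.14114291e+00 -2.23189283e-04  2.63835396e+00] [-0.52333272 -0.09269712 -0.22121404] [ 5.86757488e-01  4.47840629e-01  1.32001060e+00 -1.03129414e-05
  1.37424340e+00 -4.80798183e-01]
[0.51886744 0.34707505 0.        ]
[[261.02584316 216.91778964]
 [260.14316249 168.85550202]]
```

View pics/w1.png

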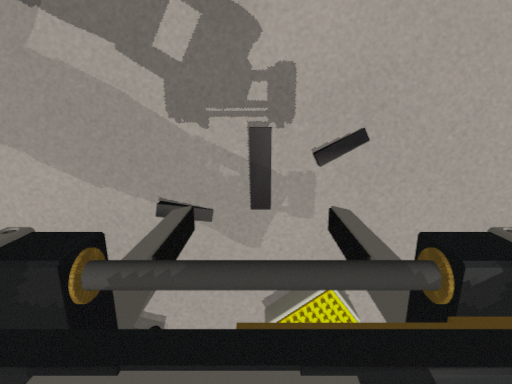

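The wedge runs from (260,125) to (260,209), aligned with the tool x axis. I need to know which end is thick, so I'll measure its width along its length and view a crop.

Run:
```python
from h import *
a=cv2.imread('pics/w1.png'); m=load('w1')
Rm=cv2.Rodrigues(np.array(m['rvec'],float))[0];print('cam',-Rm.T@np.array(m['tvec']).ravel(),Rm[2])
mk=(a.max(2)<75)
for v in range(120,214,6):
    xs=[u for u in range(235,285) if mk[v,u]]; print(v,xs[:1],xs[-1:],len(xs),a[v,260])
cv2.imwrite('pics/c1.png',cv2.resize(a[110:220,140:380],None,fx=3,fy=3,interpolation=cv2.INTER_CUBIC))
t=cv2.imread('pics/sc0.png'); print(t.shape)
cv2.imwrite('pics/c2.png',np.vstack([cv2.resize(a[110:220,200:380],(720,300))*1,cv2.resize(np.clip(t[150:190,285:405].astype(int)*2,0,255).astype(np.uint8),(720,240),interpolation=cv2.INTER_CUBIC)]))
```

```text
cam [0.43437848 0.40198533 0.3850434 ] [ 0.20000602 -0.11063514 -0.97352835]
120 [] [] 0 [134 140 146]
126 [] [] 0 [ 92  97 102]
132 [249] [270] 22 [59 61 64]
138 [250] [270] 21 [58 60 63]
144 [249] [270] 22 [57 60 62]
150 [250] [270] 21 [57 57 61]
156 [250] [270] 21 [56 58 60]
162 [250] [270] 21 [52 55 57]
168 [250] [270] 21 [52 52 55]
174 [250] [270] 21 [46 49 50]
180 [250] [270] 21 [45 46 46]
186 [251] [270] 20 [44 45 47]
192 [250] [270] 21 [44 45 45]
198 [250] [270] 21 [45 42 44]
204 [251] [270] 20 [38 38 39]
210 [] [] 0 [127 133 140]
(384, 512, 3)
```

View pics/c2.png

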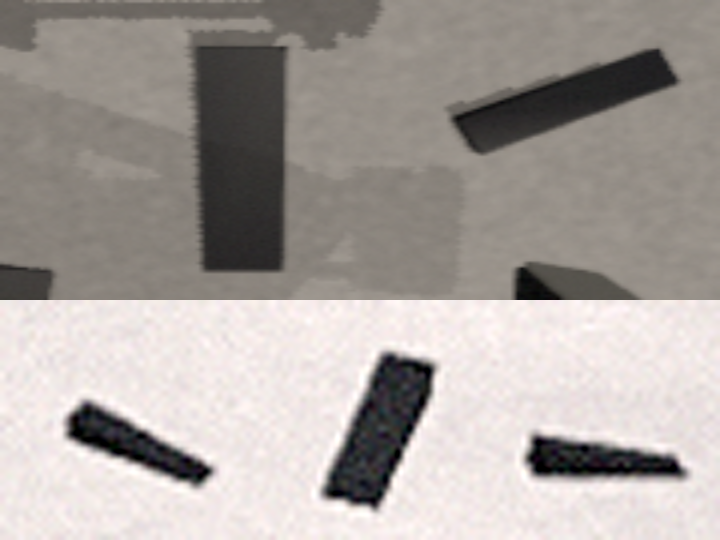

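The thick end is the one nearer the robot (upper end in both crops): its side face and shadow show there. The thin end points towards (0.54,0.34), yaw about -29°.

Run:
```python
from h import *
m=load('w1')
a=ray(m,260.5,126,.024);b=ray(m,260.5,209,.001);d=b-a;print(a,b,np.linalg.norm(d[:2]),np.arctan2(d[1],d[0]))
o=ctrl.get_obs(); Rt=R.from_euler('xyz',o['eef_rot']).as_matrix()
e=d[:2]/np.linalg.norm(d[:2]); g=np.r_[a[:2]+e*.032,.003]
print(g,Rt.T@(g-o['ee_pos']))
```

```text
[0.43864522 0.39890787 0.024     ] [0.54476637 0.34036722 0.001     ] 0.12119697397181434 -0.5041013428124334
[0.4666647  0.38345121 0.003     ] [ 0.02757635 -0.00071688  0.20233554]
```

Emit:
play_rows(
  commands=[
    [0.014, 0, 0.03, 0, 0, 0, -1],
    [0.014, 0, 0.03, 0, 0, 0, -1],
    [0, 0, 0.035, 0, 0, 0, -1],
    [0, 0, 0.035, 0, 0, 0, -1],
    [0, 0, 0.035, 0, 0, 0, -1],
    [0, 0, 0.02, 0, 0, 0, -1],
    [0, 0, 0.012, 0, 0, 0, -1],
    [0, 0, 0.005, 0, 0, 0, -1],
    [0, 0, 0, 0, 0, 0, 0],
    [0, 0, 0, 0, 0, 0, 1],
    [0, 0, 0, 0, 0, 0, 1],
    [0, 0, 0, 0, 0, 0, 1],
    [0, 0, 0, 0, 0, 0, 1],
    [0, 0, 0, 0, 0, 0, 1],
    [0, 0, 0, 0, 0, 0, 1],
    [0, 0, 0, 0, 0, 0, 1],
    [0, 0, 0, 0, 0, 0, 1],
  ],
  force=15,
)

```text
time_s: 2.78
ee_pos: [0.467, 0.3843, 0.0035]
eef_rot: [3.142, 0.0, 2.635]
force: [0.9, 0.4, 0.1]
grip_width: 0.0376
grip_force: 0.0
```

Emit:
play_rows(
  commands=[
    [0, 0, 0, 0, 0, 0, 1],
    [0, 0, 0, 0, 0, 0, 1],
    [0, 0, 0, 0, 0, 0, 1],
    [0, 0, 0, 0, 0, 0, 1],
    [0, 0, 0, 0, 0, 0, 1],
  ],
  force=15,
)

```text
time_s: 3.2
ee_pos: [0.467, 0.3843, 0.0034]
eef_rot: [-3.142, 0.0, 2.635]
force: [-0.4, -0.4, 0.4]
grip_width: 0.0297
grip_force: 15.0
```

Run:
```python
from h import *
a=cv2.imread('pics/top0.png'); m=load('top0')
mk=((a.min(2)>125)).astype(np.uint8); mk[:100]=0
mk=cv2.morphologyEx(mk,cv2.MORPH_CLOSE,np.ones((5,5)))
c=max(cv2.findContours(mk,0,1)[0],key=lambda c:cv2.contourArea(c) if 200<c[:,0,0].mean()<340 else 0)
h=cv2.convexHull(c)
r=cv2.minAreaRect(h);print(r)
q=cv2.approxPolyDP(h,6,True)[:,0];print(q.tolist())
for p in q: print(np.round(ray(m,*p,.034)[:2],4),np.round(ray(m,*p,.025)[:2],4))
```

```text
((278.2500305175781, 168.75003051757812), (60.81118392944336, 79.90306091308594), 45.0)
[[285, 120], [325, 160], [269, 216], [229, 175]]
[ 0.7985 -0.0424] [ 0.8005 -0.0429]
[ 0.6892 -0.1522] [ 0.6904 -0.1534]
[ 0.5348 -0.0015] [ 0.535  -0.0017]
[0.6448 0.1087] [0.6458 0.1093]
```

Emit:
play_rows(
  commands=[
    [0, 0, -0.02, 0, 0, 0, 1],
    [0, 0, -0.03, 0, 0, 0, 1],
    [0, 0, -0.03, 0, 0, 0, 1],
    [0, 0, 0, 0, 0, -7, 1],
    [0, 0, 0, 0, 0, -7, 1],
    [0, 0, 0, 0, 0, -7, 1],
    [0, 0, 0, 0, 0, -7, 1],
    [0, 0, 0, 0, 0, -1, 1],
    [0.005, -0.036, 0, 0, 0, 0, 1],
    [0.005, -0.036, 0, 0, 0, 0, 1],
    [0.005, -0.036, 0, 0, 0, 0, 1],
    [0.005, -0.036, 0, 0, 0, 0, 1],
    [0.005, -0.036, 0, 0, 0, 0, 1],
    [0.005, -0.036, 0, 0, 0, 0, 1],
    [0.005, -0.036, 0, 0, 0, 0, 1],
    [0.005, -0.036, 0, 0, 0, 0, 1],
    [0.005, -0.036, 0, 0, 0, 0, 1],
    [0.005, -0.036, 0, 0, 0, 0, 1],
    [0, -0.02, 0, 0, 0, 0, 1],
    [0, 0, 0, 0, 0, 0, 1],
  ],
)

```text
time_s: 4.87
ee_pos: [0.4167, 0.0014, 0.0837]
eef_rot: [-3.141, 0.001, 3.134]
force: [0.4, 0.4, -0.6]
grip_width: 0.0295
grip_force: 15.0
```

Emit:
play_rows(
  commands=[
    [-0.012, -0.0044, 0.02, 0, 0, -0.43, 1],
    [0, 0, 0.03, 0, 0, 0, 1],
    [0, 0, 0.02, 0, 0, 0, 1],
    [0, 0, 0.006, 0, 0, 0, 1],
    [0, 0, 0.003, 0, 0, 0, 1],
    [0, 0, 0.001, 0, 0, 0, 1],
    [0, 0, 0, 0, 0, 0, 1],
    [0, 0, 0, 0, 0, 0, 1],
  ],
)

```text
time_s: 5.53
ee_pos: [0.4294, -0.0, 0.0044]
eef_rot: [-3.141, 0.002, -3.135]
force: [0.5, -0.3, -1.8]
grip_width: 0.0298
grip_force: 15.0
```

Emit:
play_rows(
  commands=[
    [0, -0.003, 0.0007, 0, 0, 0.35, 1],
    [0, 0, 0, 0, 0, 0, 1],
    [0, 0, 0, 0, 0, 0, -0.4],
    [0, 0, 0, 0, 0, 0, -0.4],
    [0, 0, 0, 0, 0, 0, -0.4],
    [0, 0, 0, 0, 0, 0, -0.4],
    [0, 0, 0, 0, 0, 0, -0.4],
    [0, 0, -0.02, 0, 0, 0, -0.4],
    [0, 0, -0.04, 0, 0, 0, -0.4],
    [0, 0, -0.04, 0, 0, 0, 0],
    [0.035, 0, 0, 0, 0, 0, 1],
    [0.035, 0, 0, 0, 0, 0, 1],
    [0, 0, 0, 0, 0, 0, 1],
    [0, 0, 0, 0, 0, 0, 1],
  ],
)

```text
time_s: 6.7
ee_pos: [0.3582, -0.0031, 0.1031]
eef_rot: [-3.141, 0.001, -3.141]
force: [0.2, 0.1, -0.5]
grip_width: 0.0364
grip_force: 0.0
```

Run:
```python
from h import *
o=ctrl.get_obs();print(o['time_s'],o['ee_pos'],o['eef_rot'],o['force'],o['grip_width'])
a,m=snap('wrist','w2'); b,mt=snap('top','top2')
mk=(b.max(2)<60).astype(np.uint8)
for c in cv2.findContours(mk,0,1)[0]:
    (u,v),s,an=cv2.minAreaRect(c)
    if cv2.contourArea(c)>30 and 230<u<300: print(u,v,s,an,ray(mt,u,v,.01)[:2])
cv2.imwrite('pics/j2.png',np.hstack([a[:, :400],cv2.resize(b[190:310,210:335],(400,384))]))
```

```text
6.7 [ 0.35819832 -0.00313463  0.10313413] [-3.14149058e+00  1.13367827e-03 -3.14092890e+00] [ 0.23313979  0.14726381 -0.53723332] 0.03636770587550718
267.0 365.5 (68.0, 35.0) 0.0 [ 0.13417043 -0.00112636]
272.1000061035156 340.2999572753906 (17.253406524658203, 6.788225173950195) 8.130102157592773 [ 0.20064344 -0.01411534]
271.17242431640625 307.8613586425781 (78.68173217773438, 64.3191909790039) 2.385944128036499 [ 0.28663864 -0.01068421]
269.5 244.5 (43.0, 11.0) 90.0 [ 0.45728729 -0.00425754]
```

View pics/j2.png

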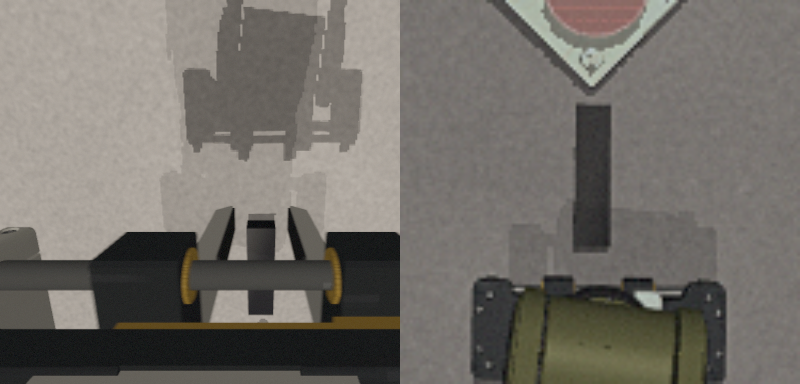

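The wedge lies flat, in line with the stud in the top view (wedge axis at 593, stud at 591), with its thin end just short of the corner. Now I'll go down behind it with closed fingers.

Emit:
play_rows(
  commands=[
    [0, 0, 0.035, 0, 0, 0, 1],
    [0, 0, 0.035, 0, 0, 0, 1],
    [0, 0, 0.02, 0, 0, 0, 1],
    [0, 0, 0.006, 0, 0, 0, 1],
    [0, 0, 0, 0, 0, 0, 1],
    [0, 0, 0, 0, 0, 0, 1],
    [0, 0, 0, 0, 0, 0, 1],
    [0, 0, 0, 0, 0, 0, 1],
  ],
)

```text
time_s: 7.47
ee_pos: [0.3597, -0.0032, 0.0078]
eef_rot: [-3.141, 0.002, -3.141]
force: [-0.1, -0.3, 0.2]
grip_width: 0.0003
grip_force: 0.0
```

```bash
cat >> h.py <<'E'
def F(n=8):
    f=[]
    for _ in range(n): ctrl.camera('top'); f.append(ctrl.get_obs()['force'])
    f=np.array(f); o=ctrl.get_obs(); print('t',o['time_s'],'F',f.mean(0).round(2),'sd',f.std(0).round(2),'p',np.round(o['ee_pos'],4),'yaw',round(o['eef_rot'][2],4),o['grip_width'])
E
python3 -c "
from h import *
F(12)"
```

```text
t 8.0667 F [0.04 0.12 0.19] sd [0.49 0.36 0.51] p [ 0.3588 -0.0032  0.0067] yaw -3.1408 0.0004554258050668713
```

Emit:
play_rows(
  commands=[
    [-0.006, 0, 0, 0, 0, 0, 1],
    [-0.006, 0, 0, 0, 0, 0, 1],
    [-0.006, 0, 0, 0, 0, 0, 1],
    [-0.004, 0, 0, 0, 0, 0, 1],
    [-0.002, 0, 0, 0, 0, 0, 1],
    [-0.002, 0, 0, 0, 0, 0, 1],
    [-0.002, 0, 0, 0, 0, 0, 1],
    [-0.002, 0, 0, 0, 0, 0, 1],
    [-0.002, 0, 0, 0, 0, 0, 1],
    [-0.002, 0, 0, 0, 0, 0, 1],
    [-0.002, 0, 0, 0, 0, 0, 1],
    [-0.002, 0, 0, 0, 0, 0, 1],
    [-0.002, 0, 0, 0, 0, 0, 1],
    [-0.002, 0, 0, 0, 0, 0, 1],
    [-0.002, 0, 0, 0, 0, 0, 1],
    [-0.002, 0, 0, 0, 0, 0, 1],
    [-0.002, 0, 0, 0, 0, 0, 1],
    [-0.002, 0, 0, 0, 0, 0, 1],
    [-0.002, 0, 0, 0, 0, 0, 1],
    [-0.002, 0, 0, 0, 0, 0, 1],
  ],
)

```text
time_s: 9.73
ee_pos: [0.413, -0.0031, 0.0067]
eef_rot: [-3.142, -0.0, -3.141]
force: [-0.1, 0.0, -0.5]
grip_width: 0.0007
grip_force: 0.1
```

Run:
```python
from h import *
F(8); a,m=snap('top','top3')
mk=(a.max(2)<60).astype(np.uint8)
for c in cv2.findContours(mk,0,1)[0]:
    (u,v),s,an=cv2.minAreaRect(c)
    if cv2.contourArea(c)>30 and 230<u<300 and v<300: print(u,v,s,an,ray(m,u,v,.01)[:2])
cv2.imwrite('pics/j3.png',cv2.resize(a[160:310,180:380],(800,600)))
```

```text
t 10.1333 F [ 0.09 -0.31 -0.35] sd [0.42 0.5  0.45] p [ 0.4128 -0.0031  0.0067] yaw -3.1407 0.0005143639681937149
271.58135986328125 291.2408752441406 (28.8349666595459, 4.616435527801514) 6.115503787994385 [ 0.33109537 -0.01131501]
241.3167266845703 263.7864990234375 (18.49304962158203, 34.4805908203125) 17.35402488708496 [0.4037441  0.07218151]
266.0 292.0 (80.0, 182.0) 0.0 [0.32881046 0.00383206]
```

View pics/j3.png

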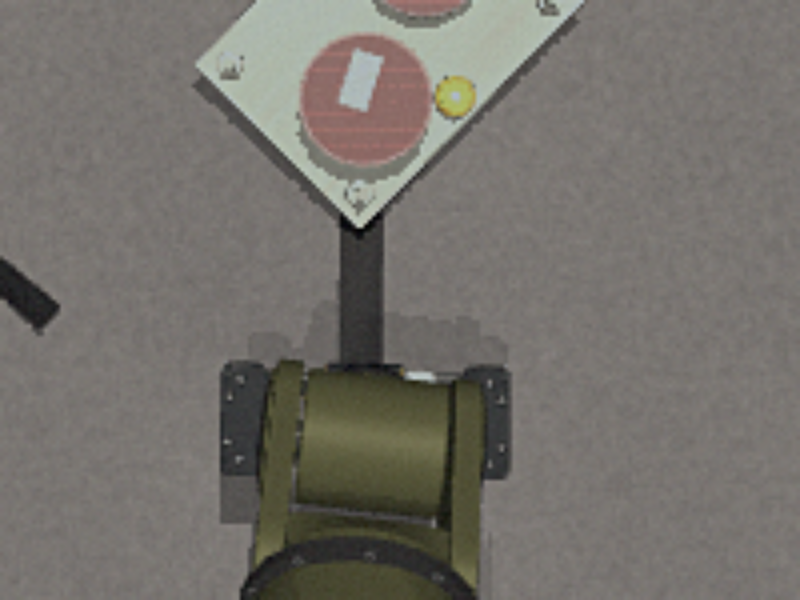

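The wedge is entering under the corner, centred on the stud (361 vs 360). I'll push on in small batches and read the force while it moves.

Emit:
play_rows(
  commands=[
    [-0.002, 0, 0, 0, 0, 0, 1],
    [-0.002, 0, 0, 0, 0, 0, 1],
    [-0.002, 0, 0, 0, 0, 0, 1],
    [-0.002, 0, 0, 0, 0, 0, 1],
    [-0.002, 0, 0, 0, 0, 0, 1],
  ],
)

```text
time_s: 10.6
ee_pos: [0.423, -0.0031, 0.0067]
eef_rot: [3.142, -0.0, -3.141]
force: [-0.5, -0.3, 0.2]
grip_width: 0.0004
grip_force: 0.5
```

Emit:
play_rows(
  commands=[
    [-0.001, 0, 0, 0, 0, 0, 1],
    [-0.001, 0, 0, 0, 0, 0, 1],
    [-0.001, 0, 0, 0, 0, 0, 1],
    [-0.001, 0, 0, 0, 0, 0, 1],
  ],
)

```text
time_s: 10.93
ee_pos: [0.4269, -0.0031, 0.0067]
eef_rot: [-3.142, -0.0, -3.141]
force: [-0.2, -0.6, -0.3]
grip_width: 0.0004
grip_force: 0.3
```

Emit:
play_rows(
  commands=[
    [-0.001, 0, 0, 0, 0, 0, 1],
    [-0.001, 0, 0, 0, 0, 0, 1],
    [-0.001, 0, 0, 0, 0, 0, 1],
    [-0.001, 0, 0, 0, 0, 0, 1],
  ],
)

```text
time_s: 11.27
ee_pos: [0.4309, -0.0031, 0.0067]
eef_rot: [-3.142, -0.0, -3.141]
force: [-0.5, 0.3, 0.7]
grip_width: 0.0008
grip_force: 0.3
```

Emit:
play_rows(
  commands=[
    [-0.001, 0, 0, 0, 0, 0, 1],
    [-0.001, 0, 0, 0, 0, 0, 1],
    [-0.001, 0, 0, 0, 0, 0, 1],
    [-0.001, 0, 0, 0, 0, 0, 1],
  ],
)

```text
time_s: 11.6
ee_pos: [0.4349, -0.0031, 0.0067]
eef_rot: [3.142, -0.0, -3.141]
force: [-1.0, -0.4, 0.5]
grip_width: 0.0004
grip_force: 0.3
```

```bash
python3 -c "
from h import *
print(ctrl.get_obs()['force'])
for i in range(5): ctrl.camera('top');print(np.round(ctrl.get_obs()['force'],2),ctrl.get_obs()['ee_pos'][0])"
```

```text
[-1.03346736 -0.44006301  0.51255548]
[-0.48  0.33 -0.41] 0.43507588751715376
[-0.44 -0.36  0.43] 0.43501589692010784
[ 0.87 -0.63  0.57] 0.43494669928252033
[ 0.57 -0.31 -0.37] 0.43489252445591176
[ 1.06 -0.01  0.07] 0.43487496057397823
```

Emit:
play_rows(
  commands=[
    [-0.0005, 0, 0, 0, 0, 0, 1],
    [-0.001, 0, 0, 0, 0, 0, 1],
  ],
)

```text
time_s: 12.02
ee_pos: [0.4362, -0.0031, 0.0067]
eef_rot: [3.142, -0.0, -3.141]
force: [-1.0, -0.6, -0.1]
grip_width: 0.0009
grip_force: 0.3
```

Emit:
play_rows(
  commands=[
    [-0.001, 0, 0, 0, 0, 0, 1],
  ],
)

```text
time_s: 12.1
ee_pos: [0.4373, -0.0031, 0.0068]
eef_rot: [-3.142, -0.0, -3.141]
force: [-0.7, 0.0, 0.3]
grip_width: 0.0005
grip_force: 0.3
```

Emit:
play_rows(
  commands=[
    [-0.001, 0, 0, 0, 0, 0, 1],
  ],
)

```text
time_s: 12.18
ee_pos: [0.4384, -0.0031, 0.0067]
eef_rot: [-3.142, -0.0, -3.141]
force: [-0.9, -0.4, -0.8]
grip_width: 0.0002
grip_force: 0.3
```

Emit:
play_rows(
  commands=[
    [-0.001, 0, 0, 0, 0, 0, 1],
  ],
)

```text
time_s: 12.27
ee_pos: [0.4394, -0.0031, 0.0068]
eef_rot: [-3.142, 0.0, -3.141]
force: [-1.2, -0.3, -0.7]
grip_width: 0.0006
grip_force: 0.3
```

Emit:
play_rows(
  commands=[
    [-0.001, 0, 0, 0, 0, 0, 1],
  ],
)

```text
time_s: 12.35
ee_pos: [0.4404, -0.0031, 0.0067]
eef_rot: [-3.142, -0.0, -3.141]
force: [-0.4, -0.3, 0.4]
grip_width: 0.0005
grip_force: 0.3
```

Emit:
play_rows(
  commands=[
    [-0.001, 0, 0, 0, 0, 0, 1],
  ],
)

```text
time_s: 12.43
ee_pos: [0.4414, -0.0031, 0.0068]
eef_rot: [-3.142, -0.0, -3.141]
force: [-0.3, 0.1, 0.1]
grip_width: 0.0003
grip_force: 0.3
```

Emit:
play_rows(
  commands=[
    [-0.001, 0, 0, 0, 0, 0, 1],
  ],
)

```text
time_s: 12.52
ee_pos: [0.4424, -0.0031, 0.0067]
eef_rot: [3.142, -0.0, -3.141]
force: [-0.9, 0.3, -0.4]
grip_width: 0.0002
grip_force: 0.4
```

Emit:
play_rows(
  commands=[
    [-0.001, 0, 0, 0, 0, 0, 1],
  ],
)

```text
time_s: 12.6
ee_pos: [0.4433, -0.0031, 0.0067]
eef_rot: [-3.142, -0.0, -3.141]
force: [-1.6, -0.3, 1.2]
grip_width: 0.0004
grip_force: 1.0
```

Emit:
play_rows(
  commands=[
    [-0.001, 0, 0, 0, 0, 0, 1],
  ],
)

```text
time_s: 12.68
ee_pos: [0.4442, -0.0031, 0.0067]
eef_rot: [3.142, -0.001, -3.141]
force: [-2.5, 0.6, 2.7]
grip_width: 0.0005
grip_force: 1.7
```

Emit:
play_rows(
  commands=[
    [-0.001, 0, 0, 0, 0, 0, 1],
  ],
)

```text
time_s: 12.77
ee_pos: [0.445, -0.0031, 0.0067]
eef_rot: [3.142, -0.001, -3.141]
force: [-4.5, 0.3, 3.3]
grip_width: 0.0004
grip_force: 2.5
```

Emit:
play_rows(
  commands=[
    [-0.001, 0, 0, 0, 0, 0, 1],
  ],
)

```text
time_s: 12.85
ee_pos: [0.4459, -0.0031, 0.0066]
eef_rot: [3.142, -0.001, -3.141]
force: [-6.3, -0.8, 3.9]
grip_width: 0.0006
grip_force: 3.2
```

Emit:
play_rows(
  commands=[
    [-0.0005, 0, 0, 0, 0, 0, 1],
  ],
)

```text
time_s: 12.93
ee_pos: [0.4463, -0.0031, 0.0066]
eef_rot: [3.142, -0.002, -3.141]
force: [-6.7, -0.6, 4.1]
grip_width: 0.0006
grip_force: 3.5
```

Run:
```python
from h import *
a,m=snap('scene','s4'); b=cv2.imread('pics/sc0.png')
cv2.imwrite('pics/j4.png',np.vstack([cv2.resize(b[165:245,165:285],(450,300)),cv2.resize(a[165:245,165:285],(450,300))]))
```

```text
(no output)
```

View pics/j4.png

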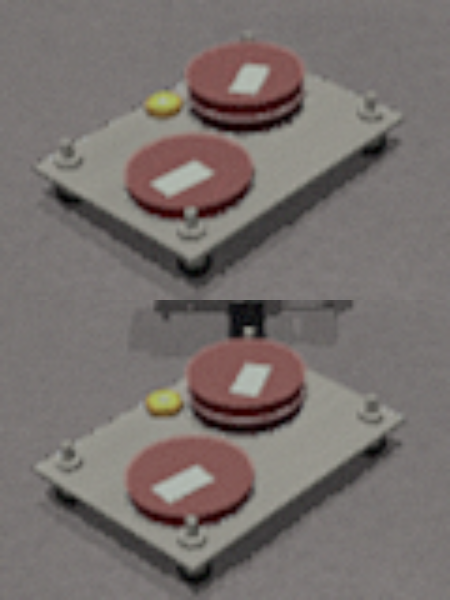

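Comparing the scene crops before and after, the far foot (195,575) has come down onto the bench, so the board is near level. The push has jumped to 6.7 N with a vertical component. I'll stop here and check.

Run:
```python
from h import *
F(6)
b=cv2.imread('pics/sc0.png',0);t0=cv2.imread('pics/top0.png',0);a4=cv2.imread('pics/s4.png',0)
t=cv2.cvtColor(np.array(ctrl.camera('top')),6)
def sh(p,q,x,y,r=7):
    T=cv2.resize(p[y-r:y+r+1,x-r:x+r+1],None,fx=8,fy=8,interpolation=cv2.INTER_CUBIC);r2=r+5
    S=cv2.resize(q[y-r2:y+r2+1,x-r2:x+r2+1],None,fx=8,fy=8,interpolation=cv2.INTER_CUBIC)
    _,v,_,l=cv2.minMaxLoc(cv2.matchTemplate(S,T,5));return round(l[0]/8-5,2),round(l[1]/8-5,2),round(v,2)
k=120/450
for n,(x,y) in dict(left=(68,155),front=(190,225),right=(370,108),pl1=(245,75),pl2=(185,180),boxctl=None or (10,10)).items():
    X,Y=round(165+x*k),round(165+y*k); print(n,(X,Y),sh(b,a4,X,Y))
print('box',sh(b,a4,358,212))
for n,(x,y) in dict(near=(421,326),left=(372,276),right=(495,250),far=(445,202),box=(235,225)).items(): print('top',n,sh(t0,t,round(x*.64),round(y*.64)))
m=load('sc0')
P=np.array([.7747,-.041,.045]);print('1mm z at far:',np.diff(proj(m,[P,P+[0,0,.001]]),axis=0),'x',np.diff(proj(m,[P,P+[.001,0,0]]),axis=0))
```

```text
t 13.2833 F [-5.31  0.2   3.52] sd [0.57 0.18 0.43] p [ 0.4463 -0.0031  0.0066] yaw -3.1407 0.00043586016372652153
left (183, 206) (0.12, 0.5, 0.95)
front (216, 225) (0.25, 2.0, 0.98)
right (264, 194) (0.25, 0.5, 0.95)
pl1 (230, 185) (0.25, 0.25, 0.98)
pl2 (214, 213) (0.12, 1.5, 0.98)
boxctl (168, 168) (0.0, 0.0, 0.38)
box (0.0, 0.0, 0.99)
top near (0.0, -0.88, 0.9)
top left (-0.25, -0.5, 0.9)
top right (-0.12, -0.5, 0.92)
top far (-0.25, -0.38, 0.9)
top box (0.0, 0.0, 0.99)
1mm z at far: [[-0.02225793 -0.31281571]] x [[-0.01337589  0.26630028]]
```

Run:
```python
from h import *
M=[]
for i in range(4):
    ctrl.camera('top');o=ctrl.get_obs();M.append(np.r_[o['force'],o['moment']])
print(np.mean(M,0).round(3))
```

```text
[-5.478  0.038  3.216  0.016  0.999  0.038]
```

Emit:
play_rows(
  commands=[
    [0.001, 0, 0, 0, 0, 0, 1],
    [0.002, 0, 0, 0, 0, 0, 1],
    [0, 0, 0, 0, 0, 0, 1],
    [0, 0, 0, 0, 0, 0, 1],
  ],
)

```text
time_s: 13.87
ee_pos: [0.444, -0.0031, 0.0068]
eef_rot: [-3.142, 0.001, -3.141]
force: [0.9, 0.9, 0.4]
grip_width: 0.0003
grip_force: 0.0
```

Run:
```python
from h import *
M=[]
for i in range(5):
    ctrl.camera('top');o=ctrl.get_obs();M.append(np.r_[o['force'],o['moment']])
print(np.mean(M,0).round(3),o['ee_pos'],o['eef_rot'])
b=cv2.imread('pics/sc0.png',0); a,m=snap('scene','s5'); w,_=snap('wrist','w5'); t,_=snap('top','top5')
a4=cv2.imread('pics/s4.png')
print('since tight',[cv2.phaseCorrelate(np.float32(a4[y-9:y+10,x-9:x+10,1]),np.float32(a[y-9:y+10,x-9:x+10,1])) for x,y in((216,225),(183,206),(264,194))])
cv2.imwrite('pics/j5.png',np.hstack([w[150:340,150:380].repeat(2,0).repeat(2,1)[:,:400],cv2.resize(t[190:265,235:310],(380,380))]))
```

```text
[ 0.303  0.007  0.099  0.032  0.017 -0.037] [ 0.44391096 -0.00310873  0.00676869] [-3.14156870e+00  2.03971136e-04 -3.14074374e+00]
since tight [((-0.04414708247931465, -0.02328728296628313), 1.0277096766233444), ((-0.043558922374833386, -0.04827559223553202), 0.9957225707173347), ((0.14348875844224018, 0.09165437531587806), 0.9954134500026703)]
```

View pics/j5.png

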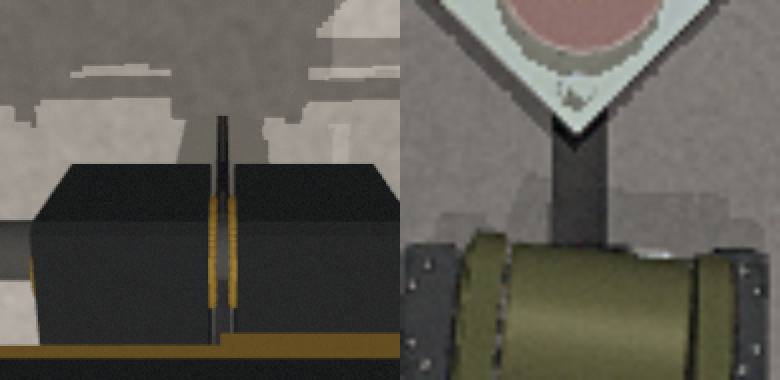

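Wedge is straight and centred (579 vs stud 575). The vertical force comes from the finger dragging on the wedge's back as the arm gives way, and that inflates the push reading. I'll push again in fine steps, rising slightly to cancel it.

Emit:
play_rows(
  commands=[
    [-0.0005, 0, 0, 0, 0, 0, 1],
    [-0.0005, 0, 0, 0, 0, 0, 1],
  ],
)

```text
time_s: 14.43
ee_pos: [0.4448, -0.0031, 0.0067]
eef_rot: [-3.142, -0.0, -3.141]
force: [0.2, -0.2, -0.0]
grip_width: 0.0003
grip_force: 0.0
```

Emit:
play_rows(
  commands=[
    [-0.0003, 0, -0.0001, 0, 0, 0, 1],
    [0, 0, 0, 0, 0, 0, 1],
  ],
)

```text
time_s: 14.6
ee_pos: [0.4452, -0.0031, 0.0069]
eef_rot: [3.142, 0.0, -3.141]
force: [-0.4, 0.3, -0.4]
grip_width: 0.0005
grip_force: 0.0
```

Emit:
play_rows(
  commands=[
    [-0.0003, 0, -0.0001, 0, 0, 0, 1],
    [0, 0, 0, 0, 0, 0, 1],
  ],
)

```text
time_s: 14.77
ee_pos: [0.4455, -0.0031, 0.007]
eef_rot: [-3.142, 0.0, -3.141]
force: [-0.7, 0.3, 0.2]
grip_width: 0.0003
grip_force: 0.0
```

Emit:
play_rows(
  commands=[
    [-0.0003, 0, -0.0001, 0, 0, 0, 1],
    [0, 0, 0, 0, 0, 0, 1],
  ],
)

```text
time_s: 14.93
ee_pos: [0.4458, -0.0031, 0.0071]
eef_rot: [-3.142, 0.0, -3.141]
force: [-0.5, -0.5, -0.3]
grip_width: 0.0007
grip_force: 0.0
```

```bash
python3 -c "
from h import *
F(6)"
```

```text
t 15.2333 F [-0.12 -0.34 -0.22] sd [0.37 0.27 0.32] p [ 0.4457 -0.0031  0.007 ] yaw -3.1408 0.00034807883283674145
```

Emit:
play_rows(
  commands=[
    [-0.0003, 0, -0.0001, 0, 0, 0, 1],
    [0, 0, 0, 0, 0, 0, 1],
  ],
)

```text
time_s: 15.4
ee_pos: [0.446, -0.0031, 0.0072]
eef_rot: [3.142, -0.0, -3.141]
force: [-0.2, 0.8, 0.3]
grip_width: 0.0005
grip_force: 0.0
```

Emit:
play_rows(
  commands=[
    [-0.0003, 0, -0.0001, 0, 0, 0, 1],
    [0, 0, 0, 0, 0, 0, 1],
  ],
)

```text
time_s: 15.57
ee_pos: [0.4461, -0.0031, 0.0072]
eef_rot: [3.142, -0.001, -3.141]
force: [-0.0, -0.8, -0.3]
grip_width: 0.0006
grip_force: 0.5
```

Emit:
play_rows(
  commands=[
    [-0.0003, 0, -0.0001, 0, 0, 0, 1],
    [0, 0, 0, 0, 0, 0, 1],
  ],
)

```text
time_s: 15.73
ee_pos: [0.4462, -0.0031, 0.0072]
eef_rot: [3.142, -0.001, -3.141]
force: [-2.4, -0.6, -0.4]
grip_width: 0.0006
grip_force: 1.5
```

```bash
python3 -c "
from h import *
F(5)"
```

```text
t 15.9833 F [-4.06  0.02 -0.37] sd [0.57 0.42 0.7 ] p [ 0.4463 -0.0031  0.0072] yaw -3.1407 0.0004460411363444169
```

Run:
```python
from h import *
F(8);F(8)
a,m=snap('scene','s6'); b=cv2.imread('pics/sc0.png');a4=cv2.imread('pics/s4.png')
def ecc(p,q,x,y,r=10):
    W=np.eye(2,3,dtype=np.float32); c,W=cv2.findTransformECC(p[y-r:y+r+1,x-r:x+r+1,1],q[y-r:y+r+1,x-r:x+r+1,1],W,cv2.MOTION_TRANSLATION); return W[:,2].round(2),round(c,2)
for n,x,y in(('far',216,225),('left',183,206),('right',264,194),('box',358,212)): print(n,ecc(b,a,x,y),ecc(a4,a,x,y))
```

```text
t 16.3833 F [-4.84 -0.07  0.06] sd [0.68 0.38 0.45] p [ 0.4464 -0.0031  0.0073] yaw -3.1407 0.0004136231378803938
t 16.7833 F [-5.54  0.24 -0.13] sd [0.28 0.44 0.27] p [ 0.4465 -0.0031  0.0073] yaw -3.1407 0.0004076534520425838
far (array([0.32, 1.92], dtype=float32), 0.97) (array([0.  , 0.02], dtype=float32), 1.0)
left (array([-0.17,  0.74], dtype=float32), 0.84) (array([-0.01,  0.01], dtype=float32), 1.0)
right (array([0.3 , 1.01], dtype=float32), 0.84) (array([-0.02,  0.02], dtype=float32), 1.0)
box (array([-0.02,  0.01], dtype=float32), 0.99) (array([-0.01,  0.02], dtype=float32), 0.99)
```

The push is over 5 N with no vertical drag and the wedge doesn't move, so it's past the fair 2.5–3 N. I'll grip the wedge gently, draw it back a few mm, then push it in again slowly without the drag.

Emit:
play_rows(
  commands=[
    [0.004, 0, 0, 0, 0, 0, 1],
    [0.008, 0, 0, 0, 0, 0, 1],
    [0, 0, -0.03, 0, 0, 0, 0],
    [0, 0, -0.03, 0, 0, 0, -0.28],
    [-0.0225, 0, 0, 0, 0, 0, -0.28],
    [-0.0225, 0, 0, 0, 0, 0, -0.28],
    [0, 0, 0, 0, 0, 0, -0.28],
    [0, 0, 0, 0, 0, 0, -0.28],
    [0, 0, 0, 0, 0, 0, -0.28],
    [0, 0, 0, 0, 0, 0, -0.28],
    [0, 0, 0.025, 0, 0, 0, -0.28],
    [0, 0, 0.025, 0, 0, 0, -0.28],
    [0, 0, 0.008, 0, 0, 0, -0.28],
    [0, 0, 0.004, 0, 0, 0, -0.28],
    [0, 0, 0, 0, 0, 0, -0.28],
    [0, 0, 0, 0, 0, 0, -0.28],
  ],
)

```text
time_s: 18.17
ee_pos: [0.48, -0.0031, 0.0062]
eef_rot: [-3.142, 0.001, -3.141]
force: [0.5, -0.0, 1.3]
grip_width: 0.0603
grip_force: 0.0
```

Emit:
play_rows(
  commands=[
    [0, 0, 0, 0, 0, 0, 1],
    [0, 0, 0, 0, 0, 0, 1],
    [0, 0, 0, 0, 0, 0, 1],
    [0, 0, 0, 0, 0, 0, 1],
    [0, 0, 0, 0, 0, 0, 1],
    [0, 0, 0, 0, 0, 0, 1],
    [0, 0, 0, 0, 0, 0, 1],
    [0, 0, 0, 0, 0, 0, 1],
    [0, 0, 0, 0, 0, 0, 1],
    [0, 0, 0, 0, 0, 0, 1],
  ],
  force=12,
)

```text
time_s: 19.0
ee_pos: [0.4797, -0.0031, 0.0056]
eef_rot: [-3.142, 0.0, -3.141]
force: [-2.2, -0.1, 5.8]
grip_width: 0.0301
grip_force: 12.0
```

```bash
python3 -c "
from h import *
F(5)"
```

```text
t 19.25 F [-1.75 -0.    5.67] sd [0.37 0.49 0.35] p [ 0.4797 -0.0031  0.0056] yaw -3.1408 0.029741849327724196
```

Emit:
play_rows(
  commands=[
    [0, 0, -0.0003, 0, 0, 0, 1],
    [0, 0, 0, 0, 0, 0, 1],
    [0, 0, 0, 0, 0, 0, 1],
  ],
)

```text
time_s: 19.5
ee_pos: [0.4797, -0.0031, 0.0056]
eef_rot: [-3.142, 0.0, -3.141]
force: [1.2, 0.3, 0.0]
grip_width: 0.0302
grip_force: 12.0
```

Emit:
play_rows(
  commands=[
    [0.0005, 0, 0, 0, 0, 0, 1],
    [0.0005, 0, 0, 0, 0, 0, 1],
  ],
)

```text
time_s: 19.67
ee_pos: [0.4787, -0.0031, 0.0056]
eef_rot: [3.142, 0.0, -3.141]
force: [2.5, -1.6, -1.2]
grip_width: 0.0297
grip_force: 12.0
```

Emit:
play_rows(
  commands=[
    [0.0005, 0, 0, 0, 0, 0, 1],
    [0.0005, 0, 0, 0, 0, 0, 1],
  ],
)

```text
time_s: 19.83
ee_pos: [0.4775, -0.003, 0.0056]
eef_rot: [3.142, -0.0, -3.141]
force: [0.5, 0.3, -0.8]
grip_width: 0.0294
grip_force: 12.0
```

Emit:
play_rows(
  commands=[
    [0.0005, 0, 0, 0, 0, 0, 1],
    [0.0005, 0, 0, 0, 0, 0, 1],
  ],
)

```text
time_s: 20.0
ee_pos: [0.4764, -0.0031, 0.0056]
eef_rot: [3.142, -0.0, -3.141]
force: [1.1, 0.1, -1.1]
grip_width: 0.03
grip_force: 12.0
```

Emit:
play_rows(
  commands=[
    [0.0005, 0, 0, 0, 0, 0, 1],
    [0.0005, 0, 0, 0, 0, 0, 1],
  ],
)

```text
time_s: 20.17
ee_pos: [0.4754, -0.0031, 0.0056]
eef_rot: [3.142, -0.0, -3.141]
force: [-0.5, 0.2, -0.1]
grip_width: 0.0298
grip_force: 12.0
```

Emit:
play_rows(
  commands=[
    [0.0005, 0, 0, 0, 0, 0, 1],
    [0.0005, 0, 0, 0, 0, 0, 1],
  ],
)

```text
time_s: 20.33
ee_pos: [0.4745, -0.0031, 0.0056]
eef_rot: [3.142, -0.0, -3.141]
force: [0.2, -0.2, -0.9]
grip_width: 0.03
grip_force: 12.0
```

```bash
python3 -c "
from h import *
F(5)"
```

```text
t 20.5833 F [-0.46 -0.08 -0.53] sd [0.57 0.63 0.48] p [ 0.4746 -0.0031  0.0056] yaw -3.1408 0.02949415542391003
```

Emit:
play_rows(
  commands=[
    [-0.0005, 0, 0, 0, 0, 0, 1],
    [-0.0005, 0, 0, 0, 0, 0, 1],
  ],
)

```text
time_s: 20.75
ee_pos: [0.4756, -0.0031, 0.0056]
eef_rot: [3.142, -0.0, -3.141]
force: [-0.6, -0.6, -0.1]
grip_width: 0.0298
grip_force: 12.0
```

Emit:
play_rows(
  commands=[
    [-0.0003, 0, 0, 0, 0, 0, 1],
    [-0.0003, 0, 0, 0, 0, 0, 1],
  ],
)

```text
time_s: 20.92
ee_pos: [0.4762, -0.0031, 0.0056]
eef_rot: [-3.142, -0.0, -3.141]
force: [-0.0, -0.1, -1.2]
grip_width: 0.0297
grip_force: 12.0
```

Emit:
play_rows(
  commands=[
    [-0.0003, 0, 0, 0, 0, 0, 1],
    [-0.0003, 0, 0, 0, 0, 0, 1],
  ],
)

```text
time_s: 21.08
ee_pos: [0.4767, -0.0031, 0.0056]
eef_rot: [3.142, -0.0, -3.141]
force: [-0.6, -0.5, -0.4]
grip_width: 0.0298
grip_force: 12.0
```

Emit:
play_rows(
  commands=[
    [-0.0003, 0, 0, 0, 0, 0, 1],
    [-0.0003, 0, 0, 0, 0, 0, 1],
  ],
)

```text
time_s: 21.25
ee_pos: [0.4773, -0.0031, 0.0056]
eef_rot: [-3.142, -0.0, -3.141]
force: [-2.3, -0.1, -0.4]
grip_width: 0.0299
grip_force: 12.0
```

```bash
python3 -c "
from h import *
F(5)"
```

```text
t 21.5 F [-1.61  0.03 -0.59] sd [0.31 0.39 0.27] p [ 0.4773 -0.0031  0.0056] yaw -3.1407 0.029969504294423376
```

Emit:
play_rows(
  commands=[
    [-0.0002, 0, 0, 0, 0, 0, 1],
  ],
)

```text
time_s: 21.58
ee_pos: [0.4775, -0.0031, 0.0056]
eef_rot: [3.142, -0.0, -3.141]
force: [-1.8, 0.2, -0.5]
grip_width: 0.0298
grip_force: 12.0
```

Emit:
play_rows(
  commands=[
    [-0.0002, 0, 0, 0, 0, 0, 1],
  ],
)

```text
time_s: 21.67
ee_pos: [0.4777, -0.0031, 0.0056]
eef_rot: [3.142, -0.0, -3.141]
force: [-1.6, 0.2, 0.4]
grip_width: 0.03
grip_force: 12.0
```

```bash
python3 -c "
from h import *
F(6)"
```

```text
t 21.9667 F [-2.24  0.16 -0.37] sd [0.92 0.56 0.52] p [ 0.4778 -0.0031  0.0056] yaw -3.1408 0.029903042240816316
```

Emit:
play_rows(
  commands=[
    [-0.0002, 0, 0, 0, 0, 0, 1],
  ],
)

```text
time_s: 22.05
ee_pos: [0.4779, -0.0031, 0.0056]
eef_rot: [-3.142, -0.0, -3.141]
force: [-2.2, -0.5, -0.0]
grip_width: 0.0301
grip_force: 12.0
```

Emit:
play_rows(
  commands=[
    [-0.0002, 0, 0, 0, 0, 0, 1],
  ],
)

```text
time_s: 22.13
ee_pos: [0.4781, -0.0031, 0.0056]
eef_rot: [-3.142, -0.0, -3.141]
force: [-2.9, -1.0, -0.5]
grip_width: 0.0297
grip_force: 12.0
```

```bash
python3 -c "
from h import *
F(6);F(4)"
```

```text
t 22.4333 F [-2.51  0.17 -1.05] sd [0.38 0.63 0.51] p [ 0.4782 -0.0031  0.0056] yaw -3.1408 0.030032647008097484
t 22.6333 F [-2.77 -0.12 -0.53] sd [0.5  0.69 0.36] p [ 0.4782 -0.0031  0.0056] yaw -3.1408 0.03011487180402009
```

Steady push is now about 2.7 N with almost no vertical drag, which is fair sharing. I'll release, rise and back off.

Emit:
play_rows(
  commands=[
    [0, 0, 0, 0, 0, 0, -0.3],
    [0, 0, 0, 0, 0, 0, -0.3],
    [0, 0, 0, 0, 0, 0, -0.3],
    [0, 0, 0, 0, 0, 0, -0.3],
    [0, 0, 0, 0, 0, 0, -0.3],
    [0, 0, 0, 0, 0, 0, -0.3],
    [0, 0, -0.01, 0, 0, 0, -0.3],
    [0, 0, -0.03, 0, 0, 0, -0.3],
    [0, 0, -0.035, 0, 0, 0, -0.3],
    [0.03, 0, -0.035, 0, 0, 0, -0.3],
    [0.04, 0, -0.02, 0, 0, 0, -0.3],
    [0.04, 0, 0, 0, 0, 0, -0.3],
    [0, 0, 0, 0, 0, 0, -0.3],
    [0, 0, 0, 0, 0, 0, -0.3],
  ],
)

```text
time_s: 23.8
ee_pos: [0.3732, -0.0032, 0.1321]
eef_rot: [-3.141, 0.002, -3.141]
force: [0.5, -0.3, -0.4]
grip_width: 0.0611
grip_force: 0.0
```

Run:
```python
from h import *
F(2)
t,_=snap('top','top7'); a,_=snap('scene','s7'); a4=cv2.imread('pics/s4.png'); b=cv2.imread('pics/sc0.png')
def ecc(p,q,x,y,r=10):
    W=np.eye(2,3,dtype=np.float32); c,W=cv2.findTransformECC(p[y-r:y+r+1,x-r:x+r+1,1],q[y-r:y+r+1,x-r:x+r+1,1],W,cv2.MOTION_TRANSLATION); return W[:,2].round(2),round(c,2)
for n,x,y in(('far',216,225),('left',183,206),('right',264,194),('pl1',230,185),('pl2',214,213)): print(n,ecc(b,a,x,y),ecc(a4,a,x,y))
cv2.imwrite('pics/j7.png',np.hstack([cv2.resize(t[110:260,210:340],(390,450)),cv2.resize(a[165:245,165:285],(405,450))]))
```

```text
t 23.9 F [ 0.83 -0.63 -0.05] sd [0.27 0.36 0.23] p [ 0.3748 -0.0032  0.1317] yaw -3.1408 0.060856625690567295
far (array([0.3, 1.9], dtype=float32), 0.97) (array([-0.02, -0.03], dtype=float32), 1.0)
left (array([-0.17,  0.73], dtype=float32), 0.85) (array([0.  , 0.02], dtype=float32), 1.0)
right (array([0.43, 0.45], dtype=float32), 0.92) (array([ 0.02, -0.03], dtype=float32), 1.0)
pl1 (array([0.23, 0.39], dtype=float32), 0.97) (array([ 0.01, -0.  ], dtype=float32), 1.0)
pl2 (array([0.14, 1.51], dtype=float32), 0.99) (array([ 0.  , -0.03], dtype=float32), 1.0)
```

View pics/j7.png

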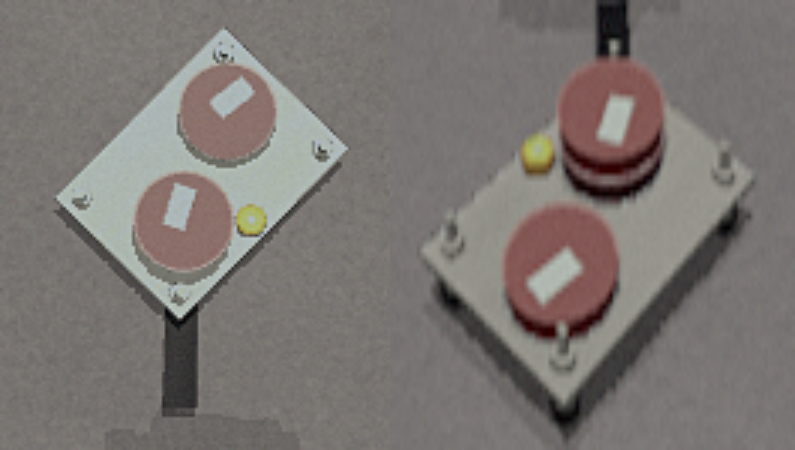

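The wedge sits under the near foot, in line with its stud ((180,360) below (178,292)). The board is level and the plates are undisturbed, so I'm handing in.

```bash
python3 -c "
from h import *
print(ctrl.hand_in())"
```

```text
the job is handed in; nothing more can be done
None
```

I handed the job in at about 24 s: the wedge is under the short foot at about 2.7 N steady push and the board looks level in the images, but my first push overshot to 6.7 N, possibly briefly lifting another foot, so I drew the wedge back 5 mm and pushed it in again.

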